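# Clear the tins into the tray and show the plaster moulding to the camera

### The job

The retouched plaster moulding has to be photographed, but two pigment tins are crowding it: stand those two upright in the two empty cells of the plywood tray, one per cell, leaving the third tin that is already there in its cell. Then pick up the moulding and hold it still in the air in front of the inspection camera, bead side up and level, one long side square to the lens, its middle on the lens axis and 15 cm in front of the lens. Finish while holding it there, and leave the other things on the table where they are.

Things in the scene. Friction and masses are not known exactly. Their poses are not given: they have to be found in the camera images.
- moulding: off-white cast plaster moulding, a straight bar 34 wide (x) x 120 long (y) x 29 mm high (z) with a row of beads on top, lying on the table; origin at the centre of its underside, z up. Pinch it across the width (x); 110 g more or less. Either long side may face the lens.
- moulding_mid (a point): the middle of the moulding, 14.5 mm above its origin; axes as the moulding's
- tin_a: round pigment tin with flat press lid, 62 mm diameter, 47 mm high, cream with a brown band, about 130 g; origin at the centre of its underside. Stands beside the moulding on one long side, centres 68 to 76 mm apart across the width (gap about 20 to 28 mm) and up to 20 mm either way along it
- tin_b: a tin like tin_a, at the same distance on the other long side of the moulding
- tin_c: a tin like tin_a, already standing in the tray in the end cell cell2; it stays in the tray
- tray: low fixed plywood tray 86 (x) x 246 (y) x 25 mm high on the table, origin at the centre of its underside; inner floor 5 mm up, three cells in a row along y, each 76 x 75 mm inside, walls and partitions 5 mm thick, standing 20 mm above the inner floor
- cell0 (a point): centre of the inner floor of the end cell at the tray's -y end, empty at the start; axes as the tray's
- cell1 (a point): centre of the inner floor of the middle cell, empty at the start, 80 mm from its neighbours; axes as the tray's
- cell2 (a point): centre of the inner floor of the end cell at the tray's +y end, holds tin_c; axes as the tray's
- camera: fixed grey box camera on a post and a dark base plate, 197 mm high in all, 75 mm wide; base 85 x 75 mm, camera box 62 x 50 x 54 mm with a black lens; origin at table height near the post, it looks level along its -x
- lens (a point): centre of the front of the lens, 170 mm above the table; the camera looks along this point's -x, y is level across the view, z up. The middle of the moulding belongs 150 mm out along -x, its long (y) axis along this point's y (either way round)
- cork_block: bystander: brown cork sanding block 36 x 62 x 26 mm, origin centre of underside
- syringe: bystander: plastic syringe 121 mm long (y), 29 mm across the flange, lying flat, origin under its middle
Mind the look-alikes: they are no part of the job. Leave any turquoise look-alike of the tin_a alone.

How it is judged:
By the outcome, as a careful person would: the job done as asked, in the order asked, and still so for the second after the job is handed in, while the arm keeps its last pose, push and grip.
It also fails if it takes over 61 s, if anything falls off the work surface, if the arm or the gripper's body presses on something with over 40 N, if the wrist force passes 120 N, or if a joint passes its speed limit or range.

### The arm

A 6-joint arm with a two-finger parallel gripper is mounted at the origin on a cart in front of the work surface, level with it; the furniture and walls round the work are solid. World frame = base frame: x ahead of the robot, y to its left, z up, the work surface at z = 0. Lengths are in m, angles in rad, forces in N, time in s.
With the tool pointing down it reaches from about 0.375 to 0.9 m from the base axis. Payload 3.1 kg.
Tool frame: the origin (TCP) lies on the centre line of the jaws, within the pads' length; the fingertips stand robot.tip_reach ahead of it and the grasp point (between the pads) lies 8 mm behind it (robot.tip_reach is the distance from the TCP to the fingertips, in m); z points along the fingers, y is the line along which they close (so a half turn about z gives the same grasp; the last joint's range is limited). The gripper opens to 87 mm and grips with 3 to 60 N. Pads are 19 mm wide; open, the fingers measure 117 mm over their backs; the gripper's body (75 mm by 190 mm) begins 51 mm behind the grasp point.
Start: joints at [-1.44, 0.527, 1.433, -0, 1.181, -0.178], TCP at [0.19, -0.595, 0.234] pointing down, gripper open.
Joint ranges: [-3.08, 3.08], [-0.75, 2.2], [0.22, 2.44], [-1.43, 4.57], [0, 2.65], [-2.85, 2.85]. Speed limits (rad/s): [2.79, 2.79, 3.14, 3.14, 3.14, 3.14].

### API

Orientations are given as a unit quaternion [x, y, z, w].
In Python, from rig import robot gives the robot as it stands.
- The arm moves only by the tool jog_arm, never from a script. Its argument "motion" is one flat list of numbers, 7 for each row, row after row: the shift along the tool's x, y, z scaled (see below), then the turn, a rotation vector about the tool's x, y, z scaled (see below), then the gripper's target within -1 to 1 (shut at 1, half-way at 0, fully open at -1). In form: [x, y, z, rx, ry, rz, hand, x, y, z, rx, ry, rz, hand, ...]. A call has 1 to 12 rows; each row shifts and turns the commanded pose from where the row before left it, along the tool's axes as they then stand; what a row does not reach is not made up. The controller multiplies each number of a shift by 4 cm and each number of a turn by 4 degrees. A row lasts 1/8 s, in which the tool goes at most 62.5 mm and 10.7 degrees, less where a joint would pass 70% of its speed; a pose out of reach is approached as far as the arm can. A call with a number of a shift or a turn outside -1 to 1 is refused whole. A call with a gripper value outside its range is refused whole. The fingers move at their own pace and stop on an object; "grip_force" is the grip in N (left out, the last holds). Time passes only in rows, so rows that do not move let the fingers close. It gives the time, the measured TCP pose, the force, the opening and the grip force at its end, in the units of the state.
- robot.get_obs(): the state, without advancing time (a new reading comes with each control period).
- robot.camera(name): name is "side" or "top" or "wrist"; returns the picture (400x640x3 uint8, blue, green, red); there is no depth.
- robot.calibration(name): a dict with "fx", "fy", "cx", "cy" (pixels), "R" (3x3) and "t" (3): a world point X has camera coordinates R X + t; the wrist camera has in their place "T_tool_cam" (4x4, takes a point from camera to tool coordinates, whose origin is the TCP and whose axes are the flange's). Camera axes: x right, y down, z forward; pixel columns grow to the right and rows downward; lengths in m; the calibration is good to about 2 mm. A picture is of the moment at which its call begins: read the wrist's pose just before it. calibration takes no time and is no camera call.
- robot.hand_in(): hands the job in; it is judged then, once.
The state is a dict: "time": time; "q": joint angles; "joint_velocities": joint speeds; "joint_torque": joint torques, N m; "position": TCP position; "tool_rot": TCP orientation; "ft_force": force on the tool from outside, world axes, zero at the start; "moment": the same for the moment, N m; "grip_width": finger opening in m; "grip_force": force on a finger pad.
Only numpy, scipy, OpenCV 4.12 (cv2) and the standard library are available. Lean on these libraries where they do the work, as an engineer would, in place of code of your own. Each camera call takes 0.05 s, during which the arm holds its last target. There are 200 camera calls.

## Working session

There is one attempt and no reset: what is moved stays moved. The work goes in short steps, Python scripts to look and compute and a tool call to move; the robot and the scene stay as the last step left them, time stands still between calls to the robot, and variables do not carry over. Pictures are saved under pics/ and viewed, at most 10 in all, crops included, and the job is handed in when it is done.

Besides the shell and the picture viewer there is one more tool, called after ">>>" as a command line: name --argument value ..., lists and objects as JSON in quotes. jog_arm: Moves the arm, as the interface text tells. Shifts and turns lie within -1 to 1; 1 stands for 4 cm of shift or 4 degrees of turn. Its arguments: {"type":"object","properties":{"motion":{"type":"array","items":{"type":"number"}},"grip_force":{"type":"number"}},"required":["motion"]}

```bash
mkdir -p pics; ls; python3 - <<'E'
from rig import robot
import cv2,numpy as np
print(robot.tip_reach, robot.get_obs())
for n in("top","side","wrist"):
    cv2.imwrite(f"pics/{n}0.png",robot.camera(n)); print(n,robot.calibration(n))
E
```

```text
pics
0.011 {'time': 0.0, 'q': array([-1.44051469e+00,  5.28476264e-01,  1.43384942e+00, -1.33497940e-05,
        1.18139366e+00, -1.78476698e-01]), 'joint_velocities': array([-0.00024527,  0.00146427,  0.00124832,  0.0014976 , -0.00084067,
       -0.00062964]), 'joint_torque': array([-6.94057435e-04, -4.40056014e+01, -1.76594335e+01,  6.30973466e-02,
        5.81781403e-02, -1.66674076e-04]), 'position': array([ 0.18987084, -0.59474535,  0.23258222]), 'tool_rot': array([ 9.88106235e-01,  1.53769102e-01,  1.94507409e-05, -1.06318205e-03]), 'ft_force': array([-0.28083059, -0.30321949, -1.077966  ]), 'moment': array([ 0.02486241,  0.01278629, -0.01864388]), 'grip_force': 0.0, 'grip_width': 0.08659824078577924}
top {'fx': 450.5723736267678, 'fy': 450.5723736267678, 'cx': 315.75815334124957, 'cy': 198.86125002112368, 'R': array([[ 0.00470863, -0.99992086, -0.01166647],
       [-0.98721818, -0.00278961, -0.1593502 ],
       [ 0.15930505,  0.01226767, -0.98715318]]), 't': array([-0.0554212 ,  0.57269678,  1.18821892])}
side {'fx': 520.301139542285, 'fy': 520.301139542285, 'cx': 319.15767595098987, 'cy': 205.56829945773364, 'R': array([[-8.42559844e-01, -5.38602736e-01, -4.86214210e-05],
       [-2.67640884e-01,  4.18760691e-01, -8.67760244e-01],
       [ 4.67398402e-01, -7.31126923e-01, -4.96983055e-01]]), 't': array([0.4209415 , 0.28701071, 1.23691802])}
wrist {'fx': 282.5956311832628, 'fy': 282.5956311832628, 'cx': 322.7250054360988, 'cy': 197.82496540130174, 'T_tool_cam': array([[-7.75570049e-04, -9.52278707e-01, -3.05228868e-01,
         8.48811144e-02],
       [ 9.99999240e-01, -4.45904357e-04, -1.14977406e-03,
         3.57179983e-04],
       [ 9.58802472e-04, -3.05229528e-01,  9.52278329e-01,
        -1.51779622e-01],
       [ 0.00000000e+00,  0.00000000e+00,  0.00000000e+00,
         1.00000000e+00]])}
```

View pics/top0.png

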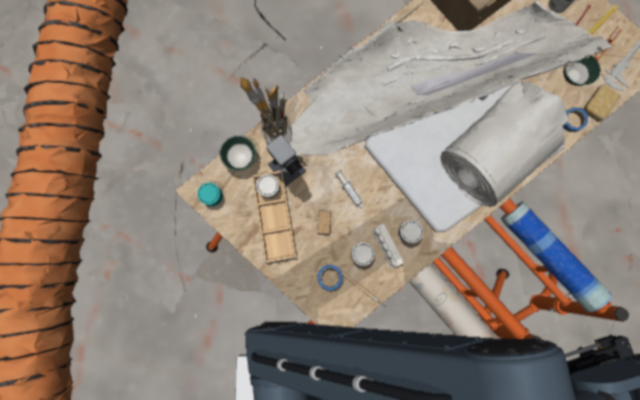

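View pics/side0.png

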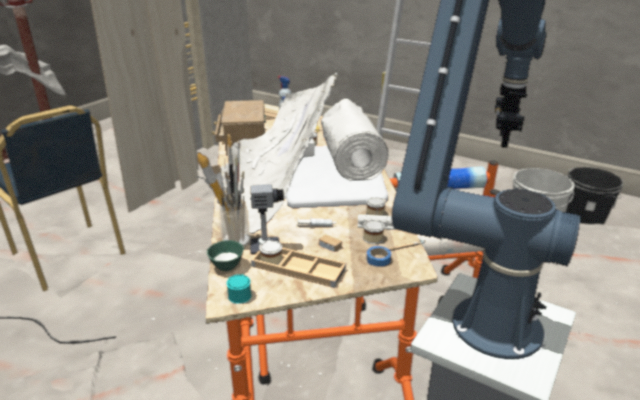

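The top view shows the moulding at (388,245), with candidate tins at (362,254) and (410,232). There is a tin in the tray at (269,186) and a turquoise look-alike at (209,194). The two beside the moulding fit tin_a and tin_b, so I'll confirm them in an enlarged crop.

```bash
cat > h.py <<'E'
from rig import robot
import cv2,numpy as np
from scipy.spatial.transform import Rotation as Ro
def ray(name,uv,z,obs=None):
    c=robot.calibration(name)
    d=np.array([(uv[0]-c["cx"])/c["fx"],(uv[1]-c["cy"])/c["fy"],1.])
    if name=="wrist":
        T=c["T_tool_cam"];R=Ro.from_quat(obs["tool_rot"]).as_matrix()
        o=obs["position"]+R@T[:3,3]; d=R@T[:3,:3]@d
    else:
        o=-c["R"].T@c["t"]; d=c["R"].T@d
    return o+d*(z-o[2])/d[2]
def proj(name,X,obs=None):
    c=robot.calibration(name)
    if name=="wrist":
        T=c["T_tool_cam"];R=Ro.from_quat(obs["tool_rot"]).as_matrix()
        p=T[:3,:3].T@(R.T@(np.array(X)-obs["position"])-T[:3,3])
    else: p=c["R"]@np.array(X)+c["t"]
    return p[:2]/p[2]*[c["fx"],c["fy"]]+[c["cx"],c["cy"]]
def yaw(obs): # angle of tool x in world
    x=Ro.from_quat(obs["tool_rot"]).as_matrix()[:,0]; return np.degrees(np.arctan2(x[1],x[0]))
E
python3 - <<'E'
from h import *
im=cv2.imread("pics/top0.png")[120:300,190:450]
cv2.imwrite("pics/top0c.png",cv2.resize(im,None,fx=3,fy=3,interpolation=cv2.INTER_CUBIC))
for n,uv,z in[("A",(362,254),.047),("B",(410,232),.047),("M",(388,245),.029),("C",(269,186),.052),("turq",(209,194),.05)]:print(n,ray("top",uv,z).round(3))
E
```

```text
A [ 0.423 -0.178  0.047]
B [ 0.483 -0.308  0.047]
M [ 0.449 -0.251  0.029]
C [0.607 0.075 0.052]
turq [0.585 0.239 0.05 ]
```

View pics/top0c.png

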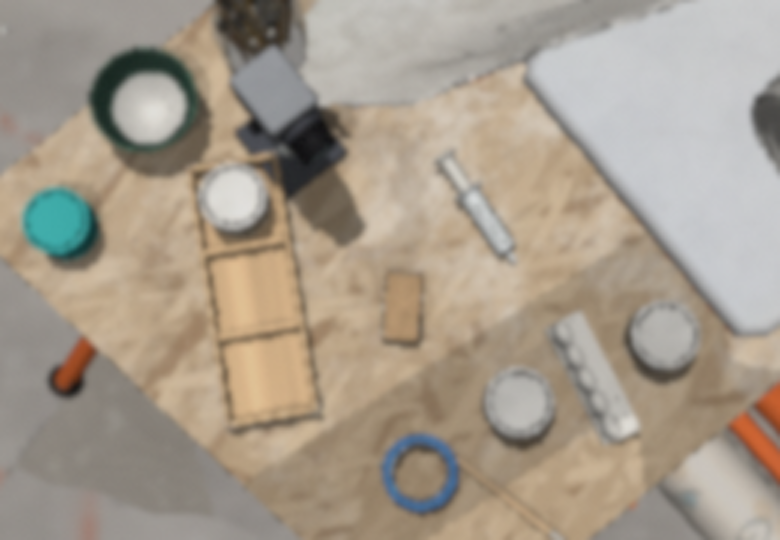

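The crop shows cream tins at (519,400) and (664,335) on either side of the beaded moulding at (595,377). The third tin, at (233,197), is in the tray's end cell next to the camera. The turquoise tin at (59,222) is the look-alike and stays put. Next I'll go above the moulding for a close look.

>>> jog_arm --motion '[0.88,-0.62,0,0,0,0,-1,0.88,-0.62,0,0,0,0,-1,0.88,-0.62,0,0,0,0,-1,0.88,-0.62,0,0,0,0,-1,0.88,-0.62,0,0,0,0,-1,0.88,-0.62,0,0,0,0,-1,0.88,-0.62,0,0,0,0,-1,0.88,-0.62,0,0,0,0,-1,0.88,-0.62,0,0,0,0,-1,0.88,-0.62,0,0,0,0,-1,0,0,0,0,0,0,-1,0,0,0,0,0,0,-1]'

```text
time: 1.65
position: [0.4497, -0.2524, 0.2334]
tool_rot: [0.988, 0.154, -0.0, 0.0]
ft_force: [-0.1, -0.8, -0.1]
grip_width: 0.0872
grip_force: 0.0
```

```bash
python3 - <<'E'
from h import *
o=robot.get_obs(); im=robot.camera("wrist"); np.save("o1.npy",o,allow_pickle=True)
print(o["time"],o["position"],yaw(o),o["q"].round(2))
im2=robot.camera("top"); cv2.imwrite("pics/top1.png",im2)
cv2.imwrite("pics/w1.png",im)
E
```

```text
1.65 [ 0.44973513 -0.25238395  0.23342638] 17.72845294251149 [-0.73  0.38  1.7  -0.    1.06  0.53]
```

View pics/w1.png

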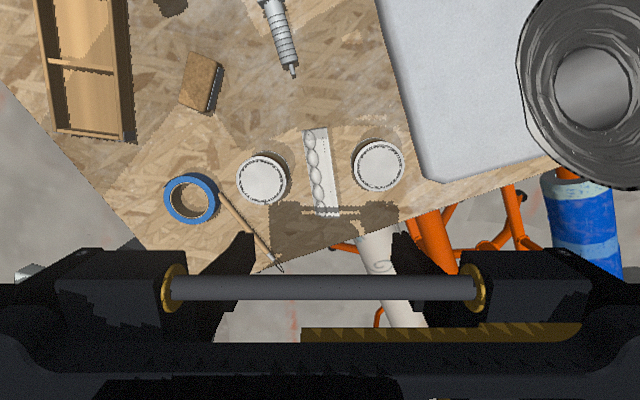

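The wrist view shows tin lids at (262,178) and (379,165), and the moulding's top corners at about (304,129), (328,127), (340,214) and (314,217).

```bash
python3 - <<'E'
from h import *
o=np.load("o1.npy",allow_pickle=True).item()
im=cv2.imread("pics/w1.png")
g=cv2.cvtColor(im,cv2.COLOR_BGR2GRAY)
c=cv2.HoughCircles(g[110:240,200:430],cv2.HOUGH_GRADIENT,1,60,param1=120,param2=18,minRadius=20,maxRadius=32)
print(c+np.array([200,110,0]) if c is not None else None)
for n,uv in[("A",(262,178)),("B",(379,165))]: print(n,ray("wrist",uv,.047,o).round(4))
cs=[ray("wrist",uv,.027,o) for uv in[(304,129),(328,127),(340,214),(314,217)]]
print(np.round(cs,4),np.mean(cs,0)); v=(cs[0]+cs[1]-cs[2]-cs[3])/2; print(np.linalg.norm(v),np.degrees(np.arctan2(v[1],v[0])))
E
```

```text
[[[259.5        181.5         22.39999962]
  [376.5        163.5         25.70000076]]]
A [ 0.4289 -0.1807  0.047 ]
B [ 0.4877 -0.3118  0.047 ]
[[ 0.4991 -0.2124  0.027 ]
 [ 0.5104 -0.2398  0.027 ]
 [ 0.4063 -0.2908  0.027 ]
 [ 0.3914 -0.2585  0.027 ]] [ 0.45178014 -0.25038208  0.027     ]
0.116518307434152 24.62744070379987
```

>>> jog_arm --motion '[0,0,0,0,0,0.985,-1,0,0,0,0,0,0.985,-1,0,0,0,0,0,0.985,-1,0,0,0,0,0,0.985,-1,0,0,0,0,0,0.985,-1,0,0,0,0,0,0.985,-1,0,0,0,0,0,0.985,-1,0,0,0,0,0,0.985,-1,0,0,0,0,0,0.985,-1,0,0,0,0,0,0.985,-1,0,0,0,0,0,0.985,-1,0,0,0,0,0,0.985,-1]'

```text
time: 3.25
position: [0.4492, -0.2534, 0.2335]
tool_rot: [0.966, -0.258, -0.0, 0.0]
ft_force: [0.4, -0.1, 0.6]
grip_width: 0.087
grip_force: 0.0
```

>>> jog_arm --motion '[0,0,0,0,0,0.985,-1,0,0,0,0,0,0.985,-1,0,0,0,0,0,0.985,-1,0,0,0,0,0,0.985,-1,0,0,0,0,0,0.985,-1,0,0,0,0,0,0.985,-1,0,0,0,0,0,0.985,-1,0,0,0,0,0,0.985,-1,0,0,0,0,0,0.985,-1,-0.92,-0.13,0.8,0,0,0,-1,-0.93,-0.13,0.8,0,0,0,-1,0,0,0,0,0,0,-1]'

```text
time: 4.75
position: [0.4242, -0.1778, 0.1674]
tool_rot: [0.843, -0.538, -0.005, -0.0]
ft_force: [-0.6, -1.3, -0.1]
grip_width: 0.0868
grip_force: 0.0
```

```bash
python3 - <<'E'
from h import *
o=robot.get_obs(); im=robot.camera("wrist")
print(o["time"],o["position"],yaw(o),o["q"].round(2))
cv2.imwrite("pics/w2.png",im); print(proj("wrist",[.428,-.181,.047],o))
E
```

```text
4.75 [ 0.4242072  -0.17783491  0.16737696] -65.05032447106873 [-0.64  0.42  1.9   0.    0.83  2.07]
[320.56794187 190.11846843]
```

View pics/w2.png

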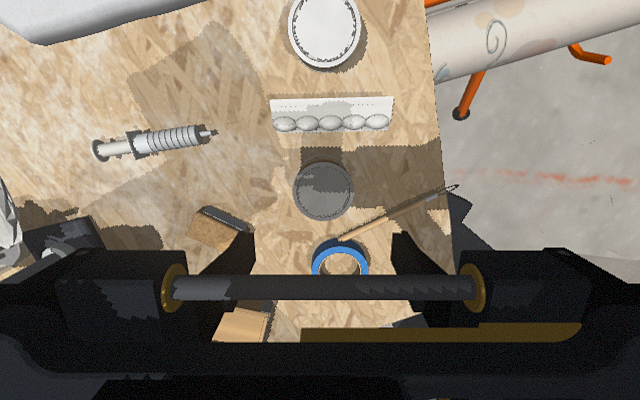

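The tin lid is at (323,191) against a predicted (321,190), so I'll descend.

>>> jog_arm --motion '[0,0,0.82,0,0,0,-1,0,0,0.82,0,0,0,-1,0,0,0.7,0,0,0,-1,0,0,0,0,0,0,-1,0,0,0,0,0,0,-1]'

```text
time: 5.42
position: [0.4293, -0.1823, 0.0769]
tool_rot: [0.843, -0.538, 0.001, 0.0]
ft_force: [0.1, 0.8, 0.4]
grip_width: 0.087
grip_force: 0.0
```

>>> jog_arm --motion '[0,0,0.5,0,0,0,-1,0,0,0.5,0,0,0,-1,0,0,0,0,0,0,-1,0,0,0,0,0,0,1,0,0,0,0,0,0,1,0,0,0,0,0,0,1,0,0,0,0,0,0,1,0,0,0,0,0,0,1]' --grip_force 18

```text
time: 6.42
position: [0.4281, -0.1808, 0.0365]
tool_rot: [0.843, -0.537, 0.0, 0.0]
ft_force: [-2.3, -1.1, 6.2]
grip_width: 0.0616
grip_force: 18.0
```

>>> jog_arm --motion '[0,0,-0.5,0,0,0,1,0,0,-0.8,0,0,0,1,0,0,-0.8,0,0,-1,1,0,0,-0.8,0,0,-1,1,0,0,-0.6,0,0,-1,1,0,0,0,0,0,-1,1,0,0,0,0,0,-1,1,0,0,0,0,0,-1,1,0,0,0,0,0,-1,1,0,0,0,0,0,-1,1,0,0,0,0,0,-1,1,0,0,0,0,0,-1,1]'

```text
time: 7.92
position: [0.4279, -0.1803, 0.1757]
tool_rot: [0.976, -0.216, -0.0, -0.0]
ft_force: [-0.6, -0.4, -2.0]
grip_width: 0.0613
grip_force: 18.0
```

>>> jog_arm --motion '[0,0,0,0,0,-1,1,0,0,0,0,0,-1,1,0,0,0,0,0,-1,1,0,0,0,0,0,-1,1,0,0,0,0,0,-1,1,0,0,0,0,0,-1,1,0,0,0,0,0,-1,1,0,0,0,0,0,-1,1,0,0,0,0,0,-0.75,1,0,-0.9,0,0,0,0,1,0,-0.9,0,0,0,0,1,0,0,0,0,0,0,1]'

```text
time: 9.43
position: [0.4137, -0.1071, 0.1755]
tool_rot: [0.996, 0.088, -0.001, -0.001]
ft_force: [-0.1, 0.0, -1.3]
grip_width: 0.0615
grip_force: 18.0
```

```bash
python3 - <<'E'
from h import *
o=robot.get_obs(); im=robot.camera("wrist"); np.save("o3.npy",o,allow_pickle=True)
print(o["time"],o["position"],yaw(o),o["q"].round(2),o["grip_width"])
cv2.imwrite("pics/w3.png",im)
E
```

```text
9.425 [ 0.41372636 -0.10708304  0.17550595] 10.1089555738787 [-0.52  0.37  1.97  0.    0.81  0.88] 0.061471329401292546
```

View pics/w3.png

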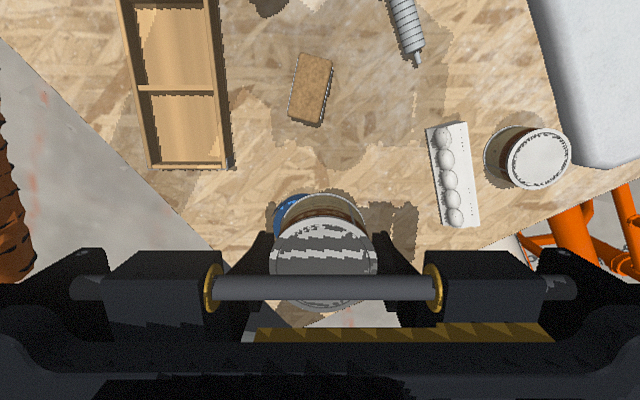

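The wrist view shows the near end of the tray at row ~165, columns 148–225, with the cell0/cell1 partition at row ~88 and the next one at row ~5. I'll fit the tray's pose.

```bash
python3 - <<'E'
from h import *
o=np.load("o3.npy",allow_pickle=True).item()
im=cv2.imread("pics/w3.png")
cv2.imwrite("pics/w3c.png",cv2.resize(im[0:180,90:260],None,fx=3.3,fy=3.3,interpolation=cv2.INTER_CUBIC))
for uv in[(147,164),(223,164),(132,88),(218,88),(117,2),(211,2)]:print(uv,ray("wrist",uv,.025,o).round(4))
E
```

```text
(147, 164) [0.4059 0.0855 0.025 ]
(223, 164) [0.4203 0.0042 0.025 ]
(132, 88) [0.4815 0.0992 0.025 ]
(218, 88) [0.4966 0.0144 0.025 ]
(117, 2) [0.5545 0.1105 0.025 ]
(211, 2) [0.5696 0.0253 0.025 ]
```

View pics/w3c.png

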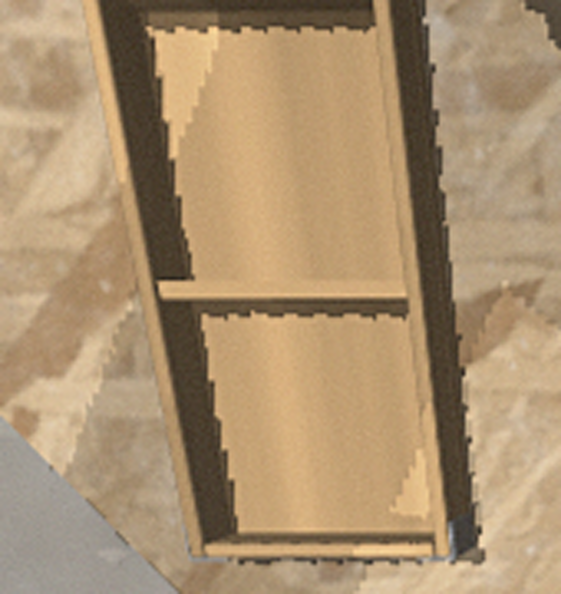

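```bash
python3 - <<'E'
from h import *
o=np.load("o3.npy",allow_pickle=True).item()
for uv in[(149,168.5),(226,168.5),(132.5,88),(219.7,88)]:print(uv,ray("wrist",uv,.025,o).round(4))
im=cv2.imread("pics/top0.png")
for x,y in[(230,82),(262,50),(318,105),(285,122)]: # box top corners in crop
  print(ray("top",(190+x/3,120+y/3),.197).round(3))
print("lens?",ray("top",(190+318/3,120+130/3),.17))
for x,y in [(240,130),(345,153),(290,197)]:print("base",ray("top",(190+x/3,120+y/3),.01).round(3))
s=cv2.imread("pics/side0.png")[165:265,215:315]
a=cv2.resize(im[130:195,255:320],(560,560),interpolation=cv2.INTER_CUBIC)
cv2.imwrite("pics/cam.png",a)
E
```

```text
(149, 168.5) [0.4012 0.0834 0.025 ]
(226, 168.5) [0.4159 0.0007 0.025 ]
(132.5, 88) [0.4816 0.0987 0.025 ]
(219.7, 88) [0.4969 0.0127 0.025 ]
[0.676 0.066 0.197]
[0.703 0.04  0.197]
[ 0.657 -0.006  0.197]
[0.642 0.02  0.197]
lens? [ 0.64235533 -0.00514982  0.17      ]
base [0.681 0.078 0.01 ]
base [ 0.659 -0.022  0.01 ]
base [0.616 0.03  0.01 ]
```

View pics/cam.png

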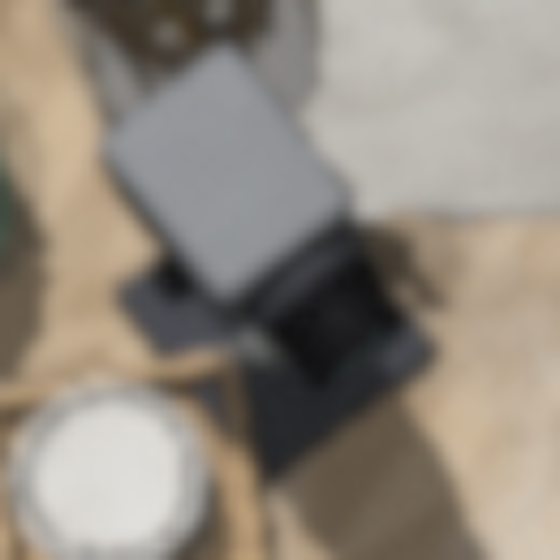

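>>> jog_arm --motion '[0,0,0,0,0,-1,1,0,0,0,0,0,-1,1,0,0,0,0,0,-1,1,0,0,0,0,0,-1,1,0,0,0,0,0,-1,1,0,0,0,0,0,-1,1,0,0,0,0,0,-1,1,0,0,0,0,0,-1,1,0,0,0,0,0,-1,1,0,0,0,0,0,-1,1,0,0,0,0,0,-1,1,0,0,0,0,0,-1,1]'

```text
time: 10.98
position: [0.4166, -0.1111, 0.176]
tool_rot: [0.875, 0.485, 0.0, 0.001]
ft_force: [-0.6, 0.0, -1.8]
grip_width: 0.0618
grip_force: 18.0
```

>>> jog_arm --motion '[0,0,0,0,0,-1,1,0,0,0,0,0,-1,1,0,0,0,0,0,-1,1,0,0,0,0,0,-1,1,0,0,0,0,0,-1,1,0,0,0,0,0,-1,1,0,0,0,0,0,-1,1,0,0,0,0,0,-1,1,0,0,0,0,0,-1,1,0,0,0,0,0,-1,1,0,0,0,0,0,-1,1,0,0,0,0,0,-1,1]'

```text
time: 12.48
position: [0.4166, -0.1111, 0.176]
tool_rot: [0.602, 0.799, 0.0, 0.001]
ft_force: [0.1, 0.7, -1.9]
grip_width: 0.0616
grip_force: 18.0
```

>>> jog_arm --motion '[0,0,0,0,0,-1,1,0,0,0,0,0,-1,1,0,0,0,0,0,-1,1,0,0,0,0,0,-1,1,0,0,0,0,0,-1,1,0,0,0,0,0,-1,1,0,0,0,0,0,-1,1,0,0,0,0,0,-1,1,0,0,0,0,0,-1,1,0,0,0,0,0,-1,1,0,0,0,0,0,-1,1,0,0,0,0,0,-1,1]'

```text
time: 13.98
position: [0.4166, -0.1111, 0.176]
tool_rot: [0.225, 0.974, -0.0, 0.001]
ft_force: [0.2, -0.6, -1.5]
grip_width: 0.0618
grip_force: 18.0
```

>>> jog_arm --motion '[0,0,0,0,0,-1,1,0,0,0,0,0,-1,1,0,0,0,0,0,-1,1,0,0,0,0,0,-1,1,0,0,0,0,0,-1,1,0,0,0,0,0,-1,1,0,0,0,0,0,-1,1,0,0,0,0,0,-1,1,0,0,0,0,0,-1,1,-0.9,0.92,0,0,0,0,1,-0.9,0.92,0,0,0,0,1,0,0,0,0,0,0,1]'

```text
time: 15.48
position: [0.4767, -0.0237, 0.1761]
tool_rot: [-0.089, 0.996, -0.0, 0.002]
ft_force: [-0.2, -0.6, -0.6]
grip_width: 0.0616
grip_force: 18.0
```

```bash
python3 - <<'E'
from h import *
o=robot.get_obs(); im=robot.camera("wrist"); np.save("o4.npy",o,allow_pickle=True)
print(o["time"],o["position"],yaw(o),o["q"].round(2),o["grip_width"])
cv2.imwrite("pics/w4.png",im)
R=Ro.from_quat(o["tool_rot"]).as_matrix()
print("to cell1",R.T@(np.array([.5286,.0628,.17])-o["position"]))
E
```

```text
15.475 [ 0.47671631 -0.02372128  0.17607322] -169.83628840903765 [-0.28  0.42  1.86  0.    0.86 -2.03] 0.06161388192752037
to cell1 [-0.06631765  0.07601498  0.0061988 ]
```

>>> jog_arm --motion '[-0.86,0.97,0,0,0,0,1,-0.86,0.97,0,0,0,0,1,0,0,0.6,0,0,0,1,0,0,0.8,0,0,0,1,0,0,0.6,0,0,0,1,0,0,0,0,0,0,1,0,0,0,0,0,0,1]'

```text
time: 16.4
position: [0.5289, 0.0624, 0.0965]
tool_rot: [-0.086, 0.996, -0.0, 0.001]
ft_force: [0.3, -1.0, -1.3]
grip_width: 0.0617
grip_force: 18.0
```

```bash
python3 - <<'E'
from h import *
o=robot.get_obs(); im=robot.camera("wrist"); np.save("o5.npy",o,allow_pickle=True)
print(o["time"],o["position"],yaw(o),o["q"].round(2),o["grip_width"])
cv2.imwrite("pics/w5.png",im)
# cell1 rim corners predicted, and drawn
u=np.array([np.cos(np.radians(10)),np.sin(np.radians(10)),0]);v=np.array([u[1],-u[0],0])
for c in([.5286,.0628,0],[.4498,.0488,0]):
  P=[proj("wrist",np.array(c)+a*.0375*u+b*.038*v+[0,0,.025],o) for a,b in((1,1),(1,-1),(-1,-1),(-1,1))]
  cv2.polylines(im,[np.int32(np.round(P))],True,(0,0,255),1)
cv2.imwrite("pics/w5d.png",im)
E
```

```text
16.4 [0.52888078 0.06244527 0.09653542] -170.12346005479685 [-0.09  0.61  1.78 -0.    0.75 -1.84] 0.06167433791677824
```

View pics/w5d.png

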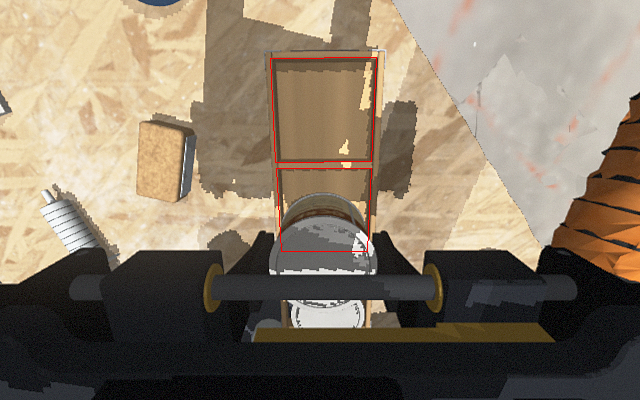

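The predicted cell outlines match the tray and tin A is centred over the middle cell, so I'll lower it and release.

>>> jog_arm --motion '[0,0,0.6,0,0,0,1,0,0,0.5,0,0,0,1,0,0,0.25,0,0,0,1,0,0,0,0,0,0,1,0,0,0,0,0,0,1]'

```text
time: 17.08
position: [0.5289, 0.0634, 0.0427]
tool_rot: [-0.087, 0.996, -0.0, 0.001]
ft_force: [0.4, -0.6, -0.4]
grip_width: 0.0618
grip_force: 18.0
```

>>> jog_arm --motion '[0,0,0.03,0,0,0,1,0,0,0,0,0,0,-1,0,0,0,0,0,0,-1,0,0,0,0,0,0,-1,0,0,0,0,0,0,-1,0,0,-0.5,0,0,0,-1,0,0,-1,0,0,0,-1,0,0,-1,0,0,0,-1,0,0,-0.5,0,0,1,-1,0,0,0,0,0,1,-1,0,0,0,0,0,1,-1,0,0,0,0,0,1,-1]'

```text
time: 18.58
position: [0.5281, 0.0635, 0.1609]
tool_rot: [0.054, 0.999, -0.0, -0.0]
ft_force: [0.2, 1.0, 0.2]
grip_width: 0.087
grip_force: 0.0
```

>>> jog_arm --motion '[0,0,0,0,0,1,-1,0,0,0,0,0,1,-1,0,0,0,0,0,1,-1,0,0,0,0,0,1,-1,0,0,0,0,0,1,-1,0,0,0,0,0,1,-1,0,0,0,0,0,1,-1,0,0,0,0,0,1,-1,0,0,0,0,0,1,-1,0,0,0,0,0,1,-1,0,0,0,0,0,1,-1]'

```text
time: 19.95
position: [0.528, 0.0635, 0.1606]
tool_rot: [0.424, 0.906, -0.0, -0.0]
ft_force: [0.8, -0.3, 0.6]
grip_width: 0.0872
grip_force: 0.0
```

```bash
python3 - <<'E'
from h import *
o=robot.get_obs(); im=robot.camera("wrist"); np.save("o6.npy",o,allow_pickle=True)
print(o["time"],o["position"],yaw(o),o["q"].round(2),o["grip_width"])
cv2.imwrite("pics/w6.png",im)
cv2.imwrite("pics/top6.png",robot.camera("top"))
R=Ro.from_quat(o["tool_rot"]).as_matrix()
print("to B",R.T@(np.array([.488,-.311,.17])-o["position"]))
E
```

```text
19.95 [0.52802482 0.06353421 0.16064568] 129.82251461842944 [-0.09  0.51  1.74  0.    0.9  -0.79] 0.08717080657456659
to B [-0.26201913 -0.27059898 -0.0093558 ]
```

>>> jog_arm --motion '[0,0,0,0,0,0.925,-1,0,0,0,0,0,0.925,-1,0,0,0,0,0,0.925,-1,0,0,0,0,0,0.925,-1,-0.9,-0.54,0,0,0,0,-1,-0.9,-0.54,0,0,0,0,-1,-0.9,-0.54,0,0,0,0,-1,-0.9,-0.54,0,0,0,0,-1,-0.9,-0.54,0,0,0,0,-1,-0.9,-0.54,0,0,0,0,-1,-0.9,-0.54,0,0,0,0,-1,-0.9,-0.54,0,0,0,0,-1]'

```text
time: 21.55
position: [0.4939, -0.272, 0.1607]
tool_rot: [0.536, 0.844, 0.0, -0.0]
ft_force: [-0.3, -0.2, -0.1]
grip_width: 0.087
grip_force: 0.0
```

>>> jog_arm --motion '[-0.86,-0.54,0.4,0,0,0,-1,0,0,0.8,0,0,0,-1,0,0,0.8,0,0,0,-1,0,0,0,0,0,0,-1,0,0,0,0,0,0,-1]'

```text
time: 22.18
position: [0.4898, -0.3112, 0.0815]
tool_rot: [0.536, 0.844, -0.0, 0.001]
ft_force: [-0.5, -0.4, 0.2]
grip_width: 0.087
grip_force: 0.0
```

```bash
python3 - <<'E'
from h import *
o=robot.get_obs(); im=robot.camera("wrist")
print(o["time"],o["position"],yaw(o),o["q"].round(2),o["grip_width"])
cv2.imwrite("pics/w7.png",im)
p=proj("wrist",[.488,-.311,.047],o);q=proj("wrist",[.519,-.311,.047],o);print(p,q)
g=cv2.cvtColor(im,cv2.COLOR_BGR2GRAY);r=np.linalg.norm(p-q)
c=cv2.HoughCircles(g,cv2.HOUGH_GRADIENT,1,200,param1=120,param2=15,minRadius=int(r*.75),maxRadius=int(r*1.15));print(r,c)
R=Ro.from_quat(o["tool_rot"]).as_matrix()
print("to B",R.T@(np.array([.488,-.311,.036])-o["position"]))
E
```

```text
22.175 [ 0.48982061 -0.31123723  0.08150426] 115.19918734494986 [-0.76  0.68  1.67 -0.    0.79 -1.2 ] 0.08702581891338164
[320.10688749 229.0511631 ] [358.50578721 245.57762826]
41.80430061779425 [[[315.5 225.5  41.9]
  [ 30.5 213.5  41.9]]]
to B [ 0.00103753 -0.00156477  0.04550256]
```

>>> jog_arm --motion '[0.06,-0.06,0.57,0,0,0,-1,0,0,0.57,0,0,0,-1,0,0,0,0,0,0,-1,0,0,0,0,0,0,1,0,0,0,0,0,0,1,0,0,0,0,0,0,1,0,0,0,0,0,0,1,0,0,0,0,0,0,1]' --grip_force 18

```text
time: 23.22
position: [0.4862, -0.3102, 0.0359]
tool_rot: [0.536, 0.844, -0.0, 0.0]
ft_force: [-1.8, 0.0, 6.9]
grip_width: 0.0613
grip_force: 18.0
```

>>> jog_arm --motion '[0,0,-0.5,0,0,0,1,0,0,-0.9,0,0,0,1,0,0,-0.9,0,0,0,1,0.5,0.17,-0.7,0,0,0,1,0.9,0.31,-0.2,0,0,0,1,0.95,0.33,0,0,0,0,1,0.95,0.33,0,0,0,0,1,0.95,0.33,0,0,0,0,1,0.95,0.33,0,0,0,0,1,0.95,0.33,0,0,0,0,1,0.95,0.33,0,0,0,0,1,0.95,0.33,0,0,0,0,1]'

```text
time: 24.72
position: [0.4498, 0.0305, 0.1629]
tool_rot: [0.536, 0.844, 0.0, -0.0]
ft_force: [0.2, 0.3, -2.1]
grip_width: 0.0614
grip_force: 18.0
```

>>> jog_arm --motion '[0.5,0.17,0,0,0,0,1,0,0,0,0,0,1,1,0,0,0,0,0,1,1,0,0,0,0,0,1,1,0,0,0,0,0,1,1,0,0,0,0,0,1,1,0,0,0,0,0,1,1,0,0,0,0,0,1,1,0,0,0,0,0,1,1,0,0,0,0,0,1,1,0,0,0,0,0,1,1,0,0,0,0,0,1,1]'

```text
time: 26.22
position: [0.4476, 0.0503, 0.1629]
tool_rot: [0.814, 0.581, -0.0, -0.0]
ft_force: [0.5, 0.2, -0.9]
grip_width: 0.0614
grip_force: 18.0
```

>>> jog_arm --motion '[0,0,0,0,0,1,1,0,0,0,0,0,1,1,0,0,0,0,0,1,1,0,0,0,0,0,1,1,0,0,0,0,0,1,1,0,0,0,0,0,1,1,0,0,0,0,0,1,1,0,0,0,0,0,1,1,0,0,0,0,0,1,1,0,0,0,0,0,1,1,0,0,0,0,0,1,1,0,0,0,0,0,1,1]'

```text
time: 27.72
position: [0.4476, 0.0503, 0.1628]
tool_rot: [0.98, 0.199, -0.0, -0.0]
ft_force: [-0.0, 0.2, -1.9]
grip_width: 0.0613
grip_force: 18.0
```

>>> jog_arm --motion '[0,0,0.4,0,0,1,1,0,0,0.6,0,0,1,1,0,0,0.6,0,0,1,1,0,0,0,0,0,0.25,1,0,0,0,0,0,0,1]'

```text
time: 28.35
position: [0.4482, 0.0501, 0.0995]
tool_rot: [0.996, 0.089, 0.0, -0.0]
ft_force: [-0.3, -0.2, -1.6]
grip_width: 0.0621
grip_force: 18.0
```

```bash
python3 - <<'E'
from h import *
o=robot.get_obs(); im=robot.camera("wrist"); np.save("o8.npy",o,allow_pickle=True)
print(o["time"],o["position"],yaw(o),o["q"].round(2),o["grip_width"])
cv2.imwrite("pics/w8.png",im)
R=Ro.from_quat(o["tool_rot"]).as_matrix()
print("to cell0",R.T@(np.array([.4498,.0488,.0415])-o["position"]))
E
```

```text
28.35 [0.44819961 0.05011366 0.09948496] 10.19330974497386 [-0.14  0.54  1.98  0.    0.62  1.26] 0.06213225470137757
to cell0 [0.00131991 0.00157444 0.05798553]
```

>>> jog_arm --motion '[0.05,0.05,0.5,0,0,0,1,0,0,0.5,0,0,0,1,0,0,0.42,0,0,0,1,0,0,0,0,0,0,1,0,0,0,0,0,0,1,0,0,0.03,0,0,0,1,0,0,0,0,0,0,1]'

```text
time: 29.28
position: [0.4506, 0.0484, 0.0417]
tool_rot: [0.996, 0.089, 0.001, 0.0]
ft_force: [0.3, -0.1, -1.4]
grip_width: 0.0614
grip_force: 18.0
```

>>> jog_arm --motion '[0,0,0.04,0,0,0,1,0,0,0,0,0,0,-1,0,0,0,0,0,0,-1,0,0,0,0,0,0,-1,0,0,0,0,0,0,-1,0,0,-0.5,0,0,0,-1,0,0,-1,0,0,0,-1,0,0,-1,0,0,0,-1,-0.16,0.92,-0.4,0,0,0,-1,-0.16,0.92,0,0,0,0,-1,-0.16,0.92,0,0,0,0,-1,-0.16,0.92,0,0,0,0,-1]'

```text
time: 30.78
position: [0.4508, -0.102, 0.1556]
tool_rot: [0.996, 0.089, -0.0, -0.0]
ft_force: [0.5, -0.3, 1.1]
grip_width: 0.087
grip_force: 0.0
```

>>> jog_arm --motion '[-0.16,0.92,0,0,0,0,-1,-0.16,0.92,0,0,0,0,-1,-0.16,0.92,0,0,0,0,-1,-0.16,0.92,0,0,0,0,-1,0,0,0,0,0,-1,-1,0,0,0,0,0,-1,-1,0,0,0,0,0,-1,-1,0,0,0,0,0,-0.7,-1,0,0,0,0,0,0,-1]'

```text
time: 31.9
position: [0.4515, -0.2501, 0.1553]
tool_rot: [0.976, 0.216, -0.0, -0.0]
ft_force: [0.1, 1.2, -0.7]
grip_width: 0.0868
grip_force: 0.0
```

```bash
python3 - <<'E'
from h import *
o=robot.get_obs(); im=robot.camera("wrist"); np.save("o9.npy",o,allow_pickle=True)
print(o["time"],o["position"],yaw(o),o["q"].round(2),o["grip_width"])
cv2.imwrite("pics/w9.png",im)
# bright moulding blob
m=cv2.inRange(im,(165,165,165),(255,255,255)); m[235:]=0
n,l,s,c=cv2.connectedComponentsWithStats(m)
P0=proj("wrist",[.452,-.25,.027],o);print(P0)
for i in range(1,n):
  if s[i,4]>300: 
    r=cv2.minAreaRect(np.argwhere(l==i)[:,::-1].astype(np.float32)); print(r,s[i,4],ray("wrist",r[0],.027,o).round(4))
t=robot.camera("top");cv2.imwrite("pics/top9.png",t)
for n_,uvz in dict(c0=[.4498,.0488,.052],c1=[.5286,.0628,.052]).items():
  print(n_,proj("top",uvz),t[tuple(np.int32(proj("top",uvz))[::-1])])
E
```

```text
31.9 [ 0.45150659 -0.25011111  0.15526987] 24.91857717494353 [-0.72  0.5   1.78  0.    0.86  0.41] 0.08677438904601972
[322.84711949 192.83048061]
((535.5, 109.5), (219.0, 207.0), 90.0) 31697 [ 0.6112 -0.3976  0.027 ]
((591.606201171875, 144.67794799804688), (132.7742462158203, 26.337934494018555), 78.26692199707031) 716 [ 0.6076 -0.4681  0.027 ]
((323.5, 175.5), (75.0, 27.0), 90.0) 1624 [ 0.4689 -0.2429  0.027 ]
c0 [277.48593575 243.66121502] [89 79 68]
c1 [272.85914346 214.49356607] [234 238 239]
```

```bash
python3 - <<'E'
from h import *
for k in(1,3,4,5,6,8,9):
  try:o=np.load(f"o{k}.npy",allow_pickle=True).item()
  except Exception: continue
  print(k,o["position"].round(2),yaw(o).round(),proj("wrist",[.64,-.005,.17],o).round(),proj("wrist",[.67,.03,.197],o).round())
print(proj("side",[.64,-.005,.17]),proj("top",[.64,-.005,.17]))
o=np.load("o9.npy",allow_pickle=True).item()
g=cv2.cvtColor(cv2.imread("pics/w9.png"),cv2.COLOR_BGR2GRAY)
u=np.array([np.cos(np.radians(24.9)),np.sin(np.radians(24.9)),0])
for s in(-.06,.06):print(proj("wrist",np.array([.452,-.25,.025])+s*u,o))
print(g[120:235,318:332:1].mean(1).round().astype(int).tolist())
print("across r165",g[165,295:355].tolist())
E
```

```text
1 [ 0.45 -0.25  0.23] 18.0 [  -7. -227.] [-175. -437.]
3 [ 0.41 -0.11  0.18] 10.0 [ 153. -347.] [ -69. -763.]
4 [ 0.48 -0.02  0.18] -170.0 [310. 433.] [348. 506.]
5 [0.53 0.06 0.1 ] -170.0 [137. 523.] [185. 667.]
6 [0.53 0.06 0.16] 130.0 [382. 419.] [467. 456.]
8 [0.45 0.05 0.1 ] 10.0 [ 833. -468.] [ 1698. -3095.]
9 [ 0.45 -0.25  0.16] 25.0 [-233. -663.] [-1011. -1886.]
[277.82164388 193.45034525] [295.92882906 164.25486157]
[322.8666236 244.2435698]
[322.82993965 133.40847017]
[127, 124, 123, 125, 126, 127, 129, 131, 133, 130, 133, 136, 137, 137, 128, 104, 87, 153, 180, 181, 177, 176, 175, 173, 176, 176, 176, 176, 174, 174, 174, 170, 172, 168, 170, 172, 177, 189, 198, 205, 208, 198, 179, 174, 171, 172, 170, 174, 176, 184, 197, 201, 201, 202, 201, 202, 202, 200, 202, 206, 204, 204, 209, 214, 210, 207, 204, 202, 199, 205, 202, 203, 205, 204, 204, 204, 203, 203, 203, 204, 206, 206, 204, 206, 210, 207, 201, 195, 202, 202, 203, 206, 198, 175, 128, 110, 115, 113, 113, 106, 158, 200, 205, 207, 169, 123, 110, 112, 112, 113, 116, 113, 114, 112, 112]
across r165 [174, 175, 162, 162, 169, 166, 158, 162, 173, 176, 161, 157, 140, 121, 130, 136, 160, 175, 181, 178, 184, 191, 186, 135, 122, 173, 178, 173, 182, 182, 184, 173, 181, 181, 180, 182, 185, 179, 180, 180, 185, 192, 155, 128, 128, 130, 122, 151, 162, 157, 154, 155, 149, 154, 160, 165, 169, 167, 163, 156]
```

The far end of the moulding shows at row ~137, about 4 mm off the prediction, which is fine for the grip. Descending to grasp it.

>>> jog_arm --motion '[0,0,0.9,0,0,0,-1,0,0,0.9,0,0,0,-1,0,0,0.8,0,0,0,-1,0,0,0.5,0,0,0,-1,0,0,0.35,0,0,0,-1,0,0,0,0,0,0,-1,0,0,0,0,0,0,1,0,0,0,0,0,0,1,0,0,0,0,0,0,1,0,0,0,0,0,0,1,0,0,0,0,0,0,1,0,0,0,0,0,0,1]' --grip_force 25

```text
time: 33.5
position: [0.4516, -0.2502, 0.0175]
tool_rot: [0.976, 0.216, -0.0, -0.0]
ft_force: [-0.2, 0.9, 0.7]
grip_width: 0.0348
grip_force: 0.5
```

>>> jog_arm --motion '[0,0,0,0,0,0,1,0,0,0,0,0,0,1,0,0,-0.5,0,0,0,1,0,0,-1,0,0,0,1,0,0,-1,0,0,1,1,0,0,-1,0,0,1,1,0,0,-1,0,0,1,1,0,0,-0.7,0,0,1,1,0,0,0,0,0,1,1,0,0,0,0,0,1,1,0,0,0,0,0,1,1,0,0,0,0,0,1,1]'

```text
time: 35.0
position: [0.4515, -0.25, 0.225]
tool_rot: [0.998, -0.063, -0.0, -0.0]
ft_force: [0.2, 0.5, -1.8]
grip_width: 0.031
grip_force: 23.0
```

>>> jog_arm --motion '[0,0,0,0,0,1,1,0,0,0,0,0,1,1,0,0,0,0,0,1,1,0,0,0,0,0,1,1,0,0,0,0,0,1,1,0,0,0,0,0,1,1,0,0,0,0,0,1,1,0,0,0,0,0,1,1,0,0,0,0,0,1,1,0,0,0,0,0,1,1,0,0,0,0,0,0.4,1,0,0,0,0,0,0,1]'

```text
time: 36.5
position: [0.4516, -0.2502, 0.2253]
tool_rot: [0.911, -0.412, -0.0, -0.0]
ft_force: [-0.1, 0.4, -1.0]
grip_width: 0.0305
grip_force: 23.0
```

>>> jog_arm --motion '[-0.78,-0.77,0,0,0,0,1,-0.78,-0.77,0,0,0,0,1,-0.78,-0.77,0,0,0,0,1,-0.78,-0.77,0,0,0,0,1,-0.78,-0.77,0,0,0,0,1,0,0,0,0,0,0,1,0,0,0,0,0,0,1]'

```text
time: 37.38
position: [0.4646, -0.0318, 0.2256]
tool_rot: [0.911, -0.411, 0.0, 0.0]
ft_force: [0.1, 0.3, -1.6]
grip_width: 0.0309
grip_force: 23.0
```

```bash
python3 - <<'E'
from h import *
o=robot.get_obs(); im=robot.camera("wrist"); np.save("o10.npy",o,allow_pickle=True)
print(o["time"],o["position"],yaw(o),o["q"].round(2),o["grip_width"])
cv2.imwrite("pics/w10.png",im); t=robot.camera("top"); cv2.imwrite("pics/top10.png",t);cv2.imwrite("pics/side10.png",robot.camera("side"))
print(proj("wrist",[.64,-.005,.17],o),proj("top",o["position"]))
R=Ro.from_quat(o["tool_rot"]).as_matrix()
for s in(-.06,.06):print(proj("wrist",o["position"]+R@[s,0,-.01],o))
w=np.zeros((590,800,3),np.uint8)
w[:400,:640]=im
w[400:590,:300]=cv2.imread("pics/w9.png")[70:260,170:470]
w[400:590,300:570]=cv2.resize(t[150:276,220:400],(270,189+1))
w[400:590,570:800]=cv2.resize(cv2.imread("pics/side10.png")[165:260,230:345],(230,190))
cv2.imwrite("pics/m.png",w)
E
```

```text
37.375 [ 0.46457494 -0.03177888  0.22563222] -48.58469198359437 [-0.31  0.33  1.83 -0.    0.99  2.11] 0.03087533018494375
[106.06266175  90.41181219] [305.31249617 232.76744491]
[323.33784448 346.89028875]
[323.31114466 158.94269299]
```

View pics/m.png

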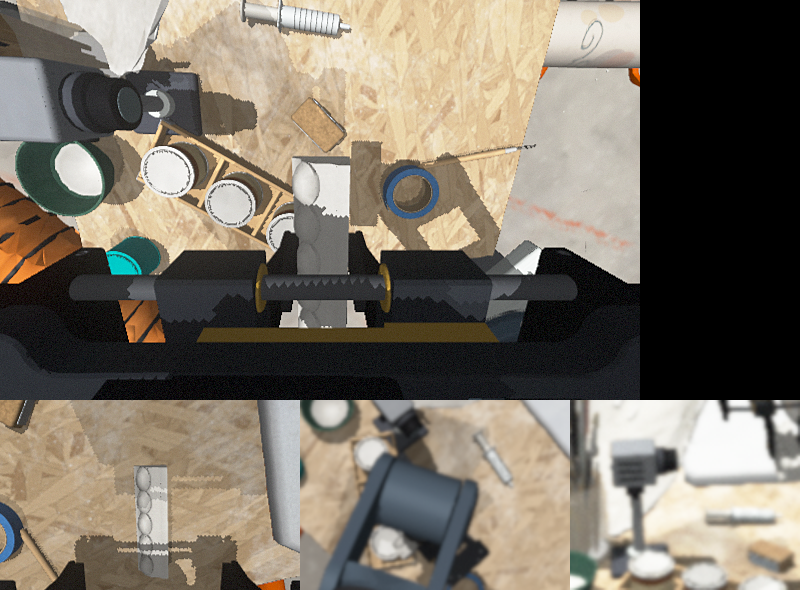

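The montage shows all three tins in their cells and the moulding centred and straight in the jaws, its far end at row ~157. The lens front is at about (129,102), and the box's edges run almost along the image rows. I'll refine the lens position and the axis direction numerically.

```bash
python3 - <<'E'
from h import *
o=np.load("o10.npy",allow_pickle=True).item()
im=cv2.imread("pics/w10.png");g=cv2.GaussianBlur(cv2.cvtColor(im,cv2.COLOR_BGR2GRAY),(3,3),0)
seg=cv2.createLineSegmentDetector().detect(g[40:150,0:150])[0][:,0]+np.array([0,40,0,40])
for s in seg:
  if np.hypot(s[0]-s[2],s[1]-s[3])>16:
    a,b=ray("wrist",s[:2],.197,o),ray("wrist",s[2:],.197,o); d=a-b
    print(s.round(),np.degrees(np.arctan2(d[1],d[0])).round(1))
print("rows",*[g[r,100:150:2] for r in(92,102,112)],sep="\n")
print("col128",g[70:140:2,128])
for uv in[(129,102),(126,102),(132,102)]:print("lens",ray("wrist",uv,.17,o).round(4))
print("end col 335",g[148:168,335])
R=Ro.from_quat(o["tool_rot"]).as_matrix()
for s in(.056,.06,.064):print(s,proj("wrist",o["position"]+R@[s,0,-.0115],o)[1], proj("wrist",o["position"]+R@[s,0,.0175],o)[1])
E
```

```text
[136. 130. 116. 130.] -138.7
[ 75. 142.  57. 147.] -123.0
[101.  44. 110.  70.] -39.8
[142.  65. 147.  49.] 102.8
[73. 40. 91. 46.] 24.8
[ 20. 139.  54. 142.] 35.5
[ 21. 141.   1. 141.] -138.3
[143.  53. 135.  68.] -86.6
[37. 60.  0. 57.] -142.8
[131.  68. 141.  52.] 89.9
[115.  99. 121. 118.] -43.4
[144. 110. 138. 127.] -77.5
[ 63.  79.  61. 102.] -69.5
[ 61. 102.  75. 126.] -30.0
[ 72. 106.  71.  88.] 121.0
[ 56. 140.  39.  61.] 127.4
[ 84. 127.  71. 105.] 152.4
[  1. 137.  19. 137.] 41.5
[70. 88. 79. 72.] 89.9
[122. 115. 118.  97.] 132.9
[ 79. 140.  97. 137.] 50.6
[57. 99. 60. 78.] 106.3
[139.  93. 143. 109.] -45.6
[40. 58. 95. 68.] 31.5
[ 67. 121.  59. 107.] 147.3
rows
[ 43  43  43  44  41  38  35  36  32  54  73  61  61  63  61  61  62  57
  40  44  53  52  55 130 207]
[50 50 48 48 45 36 34 35 43 80 59 61 60 61 60 61 61 61 61 62 44 59 67 66
 68]
[ 44  42  43  49  47  47  38  34  35  34  94  65  60  60  60  63  61  61
  61  62  54  54  90  88 143]
col128 [228 111  60  54  52  45  37  38  38  58  62  61  61  61  61  62  60  61
  60  58  62  60  61  62  61  63  47  38  39  32 100 208 206 206 207]
lens [ 0.6244 -0.0087  0.17  ]
lens [ 0.6259 -0.0073  0.17  ]
lens [ 0.6228 -0.0101  0.17  ]
end col 335 [190 183 174 167 166 168 173 167 136 109 104 106 107 107 102 104 147 205
 227 228]
0.056 167.35446897713834 157.5427651973609
0.06 159.46875549216847 150.87555644142324
0.064 151.44503114758902 144.1108855681054
```

```bash
python3 - <<'E'
from h import *
o=np.load("o10.npy",allow_pickle=True).item()
a,b=ray("wrist",(56,140),.197,o),ray("wrist",(39,60),.197,o);m=(a+b)/2;L=ray("wrist",(129,102.5),.17,o)
print("front edge",np.linalg.norm(a-b),m)
for ang in(-139,-142):
  f=np.array([np.cos(np.radians(ang)),np.sin(np.radians(ang)),0]);n=np.array([-f[1],f[0],0])
  print(ang,"lens rel box front fwd,lat",(L-m)@f,(L-m)@n)
  y=np.radians(ang+90);tx=np.array([np.cos(y),np.sin(y),0]);ty=np.array([tx[1],-tx[0],0])
  T=L+.15*f+.0028*tx;T[2]=.173;d=T-o["position"]
  print(" target",T," dyaw",ang+90-yaw(o)," move after turn",d@tx,d@ty,d[2])
E
```

```text
front edge 0.045870867530104 [0.64785573 0.01229172 0.197     ]
-139 lens rel box front fwd,lat 0.03145079783133535 0.00011175969352676915
 target [ 0.51282336 -0.10894825  0.173     ]  dyaw -0.415308016405632  move after turn 0.08989427451483611 0.014214114655586035 -0.05263222064035791
-142 lens rel box front fwd,lat 0.03140184655553645 0.0017576141098573856
 target [ 0.50771507 -0.10298186  0.173     ]  dyaw -3.415308016405632  move after turn 0.08266843068474337 0.009842042352250533 -0.05263222064035791
```

>>> jog_arm --motion '[0,0,0,0,0,0.5,1,0.5,0.07,0.2,0,0,0,1,0.7,0.1,0.4,0,0,0,1,0.6,0.08,0.4,0,0,0,1,0.36,0.05,0.315,0,0,0,1,0,0,0,0,0,0,1,0,0,0,0,0,0,1,0,0,0,0,0,0,1,0,0,0,0,0,0,1]'

```text
time: 38.65
position: [0.5098, -0.1054, 0.1736]
tool_rot: [0.904, -0.427, 0.0, -0.0]
ft_force: [-0.2, -0.2, -1.2]
grip_width: 0.0308
grip_force: 23.0
```

```bash
python3 - <<'E'
from h import *
o=robot.get_obs(); im=robot.camera("wrist"); np.save("o11.npy",o,allow_pickle=True)
cv2.imwrite("pics/w11.png",im)
print(o["time"],o["position"],yaw(o),o["grip_width"],o["grip_force"],o["ft_force"])
g=cv2.GaussianBlur(cv2.cvtColor(im,cv2.COLOR_BGR2GRAY),(3,3),0)
print("lens pred",proj("wrist",[.6244,-.009,.17],o),"box top front",proj("wrist",[.6479,.0123,.197],o))
R=Ro.from_quat(o["tool_rot"]).as_matrix()
print("end rows pred",[proj("wrist",o["position"]+R@[.0572,0,z],o)[1].round(1) for z in(-.0115,.0175)],g[140:180,335].tolist())
seg=cv2.createLineSegmentDetector().detect(g[100:250,0:150])[0][:,0]+np.array([0,100,0,100])
for s in seg:
  if np.hypot(s[0]-s[2],s[1]-s[3])>25:
    a,b=ray("wrist",s[:2],.197,o),ray("wrist",s[2:],.197,o); d=a-b
    print(s.round(),np.degrees(np.arctan2(d[1],d[0])).round(1))
E
```

```text
38.65 [ 0.50977979 -0.10538995  0.17355304] -50.601810329279076 0.03082446825014395 23.024600059725344 [-0.17828931 -0.17376874 -1.17325011]
lens pred [ 80.94345226 254.56071879] box top front [-19.80524743 282.53934702]
end rows pred [np.float64(165.0), np.float64(155.5)] [186, 188, 190, 193, 194, 193, 189, 183, 178, 177, 176, 184, 202, 215, 221, 206, 154, 107, 98, 101, 100, 100, 97, 100, 139, 198, 225, 226, 225, 224, 224, 224, 224, 224, 225, 224, 224, 221, 216, 218]
[ 57. 211. 115. 189.] 59.4
[ 22. 207.  54. 207.] 38.5
[ 70. 175.  18. 194.] -122.5
[105. 222. 124. 242.] -18.9
[  1. 133.  57. 132.] 40.9
[ 99. 217.  76. 227.] -117.1
[ 33. 142.   1. 144.] -137.7
[117. 153. 148. 154.] 38.3
[ 22. 226.  59. 225.] 39.9
```

```bash
python3 -c "
from rig import robot
print(robot.hand_in())"
```

```text
the job is handed in; nothing more can be done
None
```

I handed the job in at about 39 s: the two tins stand in the empty cells beside tin_c, and the arm is holding the moulding bead side up, by my measurements 15 cm in front of the lens, on its axis and square to it; I got no verdict back.

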